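# Dispense three glass balls at the jeweller's bench

## Robot

A 7-joint arm with a two-finger parallel gripper is mounted at the origin on the work surface. World frame = base frame: x ahead of the robot, y to its left, z up, the work surface at z = 0. Lengths are in m, angles in rad, forces in N, time in s.
With the tool pointing down it reaches from about 0.4 to 0.9 m from the base axis. Payload 5.5 kg.
Tool frame: the origin (TCP) lies midway between the tips of the shut fingers; the grasp point (between the pads) lies 19 mm behind it; z points along the fingers, y is the line along which they close (so a half turn about z gives the same grasp; the last joint's range is limited). The gripper opens to 85 mm and grips with 20 to 120 N. Pads are 22 mm wide; open, the fingers measure 114 mm over their backs; the gripper's body (76 mm by 85 mm) begins 54 mm behind the grasp point. The pads swing forward as they close: fully open they stand 13 mm farther back than shut.
Start: joints at [-0.982, 0.501, -0.427, 1.55, 0.221, 1.138, -0.21], TCP at [0.208, 0.616, 0.231] pointing down, gripper open.
Joint ranges: [-2.88, 2.88], [-0.31, 2.03], [-1.54, 1.56], [0.2, 2.42], [-1.41, 4.55], [0.19, 2.02], [-2.57, 2.57]. Speed limits (rad/s): [2.57, 2.57, 3.14, 3.14, 3.14, 3.14, 3.14].

## Interface

Orientations are given as a 3x3 rotation matrix whose columns are the frame's x, y, z axes.
In Python, from workcell import r, viewer, order, spotter gives the robot as it stands. The module is installed in compiled form; this text tells all that it offers.
- The arm moves only by the shell command python3 -m crank 'ROWS' [OPENING] [FORCE]. ROWS is JSON, a list of rows, each a list of 6 numbers: the shift along the tool's x, y, z in units of 25 mm (1.0 is 25 mm), then the turn, a rotation vector about the tool's x, y, z in units of 6 degrees (1.0 is 6 degrees). In form: [[tx, ty, tz, wx, wy, wz], ...]. A call has 1 to 5 rows; each row shifts and turns the commanded pose from where the row before left it, along the tool's axes as they then stand; what a row does not reach is not made up. A row lasts 1/12 s, in which the tool goes at most 41.7 mm and 7.16 degrees, less where a joint would pass 70% of its speed; a pose out of reach is approached as far as the arm can. A call is refused whole if a number of a shift passes 1 or a number of a turn 1, either way. A call with a gripper value outside its range is refused whole. OPENING is the closure in counts, from 0 (fully open) to 255 (shut), set as the call begins (- or left out, the last holds). The fingers move at their own pace and stop on an object; FORCE is the grip in N (left out, the last holds). Time passes only in rows, so rows that do not move let the fingers close. It gives the time, the measured TCP pose, the force and the opening at its end, in the units of the state.
- r.state(): the state, without advancing time (a new reading comes with each control period).
- viewer.grab_frame(name): name is "scene" or "top"; returns a dict with "frame" (400x640x3 uint8, red, green, blue), "camera_matrix" (3x3 intrinsics, pixels), "R" (3x3) and "t" (3): a world point X has camera coordinates R X + t. Camera axes: x right, y down, z forward; pixel columns grow to the right and rows downward; lengths in m; the calibration is good to about 2 mm. A picture is of the moment at which its call begins. There is no depth.
- order.finish_job(): hands the job in, once; it reports no verdict.
Trained networks look in a picture, given as the dict that the camera call returned (one of the last four; its "shot" number tells which), for a name from the list of things; names that differ only in an ending like _2 or _b are one class to them, and where a whole thing is asked for, a point or a joint stands for the part that bears it (a point fixed in the world has none). Each returns a list of dicts, best first, with "confidence" (0 to 1); they miss things now and then, are a little off and sometimes report something else, mostly with a low value. They report only what shows in the picture. A call takes as long as a camera call. They do not tell look-alikes from the thing itself.
- spotter.spot_in(picture, name): "uv" ([column, row] in pixels, amid what is visible of it).
- spotter.spot_point(picture, name): "uv" ([column, row] in pixels: a listed point, or the origin of a listed thing).
The state is a dict: "t": time; "joint_positions": joint angles; "qvel": joint speeds; "joint_torque": joint torques, N m; "eef_pos": TCP position; "orientation": TCP orientation; "ft_force": force on the tool from outside, world axes, zero at the start; "moment": the same for the moment, N m; "width": finger opening in m.
Only numpy, scipy, OpenCV 4.12 (cv2) and the standard library are available. Lean on these libraries where they do the work, as an engineer would, in place of code of your own. Each camera call takes 0.05 s, during which the arm holds its last target. There are 200 camera calls.

## Task

Push the loose lilac tray along its lane, fully home against the steel stop beneath the mouth of the chute. Then press the red paddle of the rocker down with the fingertips and hold it down until all three green glass balls have rolled out into the tray, and let it come up again so that the gate closes. Do not lift the tray, do not touch the balls, and leave the other things on the bench where they stand.

Things in the scene. Friction and masses are not known exactly. Their poses are not given: they have to be found in the camera images.
- dispenser: Fixed wooden ball dispenser. Origin on the bench under the pivot; z up, x from the paddle towards the gate (away from the robot, turned up to 0.35 rad), y to the left. The rocker lies along x at y = +20 mm. Base plate 8 mm thick, x = -46 to 170 mm, y = -62 to 134 mm; only the bench lies under the paddle.
- pivot (a point): Pivot of the rocker, 100 mm above the bench, at x = 0, y = +20 mm of the dispenser, between two wooden cheeks 111 mm tall. Axes as the dispenser's.
- chute_mouth (a point): Middle of the chute floor at its open lower mouth: x = 120, y = -85 mm of the dispenser, 50 mm above the bench. The chute, 34 mm wide, rises from here towards +y at 0.105 rad to its closed end at y = +133 mm; wall tops are 68 mm above the bench here, 92 mm there. The gate blade crosses it at y = +20 mm. Axes as the dispenser's.
- tray_home (a point): Point in the lane, 20 mm above the bench, where the middle of the tray's outer near face is when the tray is home: x = 38, y = -135 mm of the dispenser. The steel stop (30 mm tall) ends the lane at x = 168 mm. The lane is 128 mm wide, between steel rails 15 mm tall and 8 mm thick that run along x from x = -80 to 176 mm. Axes as the dispenser's.
- tray: Loose lilac open tray standing in the lane, 130 mm long (x), 120 wide (y), 40 tall, walls 5 mm, about 0.15 kg. Origin at the centre of its underside, axes as the dispenser's. It starts 60 to 110 mm short of the stop, nearer the robot. Home, its origin is at x = 103 mm of the dispenser, its outer near face at x = 38 mm. 4 mm play each side keeps it straight when its near face is pushed.
- paddle_top (a point): Centre of the upper face of the red paddle plate (42 mm along x, 44 mm along y, 6 mm thick) on the near end of the rocker; axes as the dispenser's at rest. At rest 111 mm above the bench, 115 mm from the pivot axis on the robot's side; it goes down about 36 mm on an arc when pressed fully.
- rocker (a joint): Tilt of the rocker, rad: 0 at rest (gate shut), growing as the paddle is pressed, stop at 0.32. The gate blade on its far end then rises about 38 mm; the balls pass under it beyond about 0.18. A spring returns it: about 3 N on the paddle starts it and about 6 N holds it fully down.
- ball0_center (a point): Centre of green glass ball 0 (nearest the gate at the start), 22 mm across, 15 g, free to roll in the chute; with the gate open the balls roll out of the mouth and drop into the tray within about 2 s.
- ball1_center (a point): Centre of green glass ball 1 (middle at the start), 22 mm across, 15 g, free to roll in the chute; with the gate open the balls roll out of the mouth and drop into the tray within about 2 s.
- ball2_center (a point): Centre of green glass ball 2 (farthest from the gate at the start), 22 mm across, 15 g, free to roll in the chute; with the gate open the balls roll out of the mouth and drop into the tray within about 2 s.
- jar: White jar with a green cap, 40 mm across, 60 mm tall, standing to the left of the paddle. Bystander, loose, to be left alone; origin at the centre of its underside (handle and head or blade along x for long things).
- reel: Small orange reel with brass ends, 24 mm across, 40 mm tall, standing to the left of the rocker. Bystander, loose, to be left alone; origin at the centre of its underside (handle and head or blade along x for long things).
- tumbler: Amber glass tumbler, 76 mm across, 110 mm tall. Bystander, loose, to be left alone; origin at the centre of its underside (handle and head or blade along x for long things).
- mallet: Wooden mallet lying flat, about 285 mm long, head 85 mm wide and 48 mm tall. Bystander, loose, to be left alone; origin at the centre of its underside (handle and head or blade along x for long things).
- file: Flat steel file with a wooden handle lying flat, 260 mm long, 16 mm tall. Bystander, loose, to be left alone; origin at the centre of its underside (handle and head or blade along x for long things).
- bowl: Pink bowl, 120 mm across, 55 mm tall. Bystander, loose, to be left alone; origin at the centre of its underside (handle and head or blade along x for long things).
- pen: Black pen lying flat, 130 mm long, 14 mm tall. Bystander, loose, to be left alone; origin at the centre of its underside (handle and head or blade along x for long things).
- ball0: Green glass ball 0 itself; its origin and axes turn as it rolls, so go by ball0_center.
- ball1: Green glass ball 1 itself; its origin and axes turn as it rolls, so go by ball1_center.
- ball2: Green glass ball 2 itself; its origin and axes turn as it rolls, so go by ball2_center.
Things that resemble listed ones, but are neither listed nor needed, are in the scene too. Leave any orange look-alike of the tray alone.

How it is judged:
On the way, in this order (a step that is already met when the one before it is completed fails the run):
1. the tray is home against the stop, gate still shut (x of tray in the frame of dispenser above 0.095 m and value of joint rocker below 0.08 rad), for 0.2 s.
2. the fingers press the paddle down far enough to open the gate (value of joint rocker above 0.18 rad and contact force between the fingers and rocker above 1 N and distance between the grasp point and paddle_top below 0.07 m), for 0.2 s.
At the end, for the whole second after the job is handed in: The tray stands on the bench within 8 mm of its home against the stop, all three balls lie in it at rest, and the rocker is back at rest (under 0.05 rad) with the gate shut (x of tray in the frame of dispenser above 0.095 m and height (world z) of tray below 0.006 m and value of joint rocker below 0.05 rad and x of ball0_center in the frame of tray between -0.065 and 0.065 m and y of ball0_center in the frame of tray between -0.06 and 0.06 m and z of ball0_center in the frame of tray between 0 and 0.035 m and x of ball1_center in the frame of tray between -0.065 and 0.065 m and y of ball1_center in the frame of tray between -0.06 and 0.06 m and z of ball1_center in the frame of tray between 0 and 0.035 m and x of ball2_center in the frame of tray between -0.065 and 0.065 m and y of ball2_center in the frame of tray between -0.06 and 0.06 m and z of ball2_center in the frame of tray between 0 and 0.035 m and linear speed of each of ball0, ball1, ball2 below 0.05 m/s and linear speed of tray below 0.02 m/s); the robot touches nothing.
It fails at once if the tray is lifted (15 mm off the bench) or tipped (0.2 rad) (height (world z) of tray above 0.015 m or angle between tray's own z axis and vertical above 0.2 rad).
It fails at once if the robot touches a ball (contact force between any of the fingers, the arm and ball0 above 0.3 N or contact force between any of the fingers, the arm and ball1 above 0.3 N or contact force between any of the fingers, the arm and ball2 above 0.3 N).
It fails at once if the gate is opened before the tray is home (value of joint rocker above 0.12 rad and x of tray in the frame of dispenser below 0.09 m).
It fails at once if a bystander is moved by more than 30 mm or tipped over (distance of any of jar, reel, tumbler, mallet, file, bowl, pen from where it was at the start of the episode above 0.03 m or angle between any of jar, reel, tumbler, mallet, file, bowl, pen's own z axis and vertical above 0.5 rad).
It also fails if it takes over 48 s, if anything falls off the work surface, if the arm or the gripper's body presses on something with over 40 N, if the wrist force passes 120 N, or if a joint passes its speed limit or range.

## Working session

There is one attempt and no reset: what is moved stays moved. The work goes in short steps, Python scripts to look and compute and a shell command to move; the robot and the scene stay as the last step left them, time stands still between calls to the robot, and variables do not carry over. Pictures are saved under pics/ and viewed, on a budget of 10 in all, crops included, one or two more only if the job needs it, and the job is handed in when it is done.

```bash
mkdir -p pics
cat > h.py <<'E'
import numpy as np,cv2
from workcell import r,viewer,order,spotter
def ray(p,uv):
    K,R,t=map(np.array,(p["camera_matrix"],p["R"],p["t"]))
    d=R.T@np.linalg.solve(K,[uv[0],uv[1],1]);return -R.T@t,d
def atz(p,uv,z):
    c,d=ray(p,uv);return c+d*(z-c[2])/d[2]
def proj(p,X):
    x=np.array(p["R"])@np.array(X)+np.array(p["t"]);x=np.array(p["camera_matrix"])@x;return x[:2]/x[2]
def save(n,f):cv2.imwrite("pics/"+n,cv2.cvtColor(f,cv2.COLOR_RGB2BGR))
E
python3 - <<'E'
from h import *
np.set_printoptions(precision=4,suppress=True)
for n in("scene","top"):
    p=viewer.grab_frame(n);save(n+"0.png",np.array(p["frame"]))
    print(n,-np.array(p["R"]).T@np.array(p["t"]))
    for k,z in dict(dispenser=0,pivot=.1,chute_mouth=.05,tray_home=.02,tray=0,paddle_top=.111,jar=0,reel=0,tumbler=0,mallet=0,bowl=0,file=0,pen=0,ball0_center=.08).items():
        print(k,[(np.round(d["uv"]).tolist(),round(d["confidence"],2),atz(p,d["uv"],z)[:2]) for d in spotter.spot_point(p,k)[:3]])
s=r.state();print(s)
E
```

```text
scene [1.3056 0.3844 0.697 ]
dispenser [([343.0, 253.0], 0.81, array([0.6057, 0.1265])), ([484.0, 242.0], 0.47, array([0.4014, 0.4654]))]
pivot [([349.0, 222.0], 0.93, array([0.5916, 0.1317]))]
chute_mouth []
tray_home [([296.0, 248.0], 0.63, array([0.6609, 0.0121])), ([365.0, 269.0], 0.29, array([0.6571, 0.204 ])), ([396.0, 236.0], 0.23, array([0.5029, 0.2406]))]
tray [([322.0, 204.0], 0.88, array([ 0.4201, -0.0206])), ([218.0, 172.0], 0.71, array([ 0.3974, -0.4483])), ([219.0, 227.0], 0.61, array([ 0.6551, -0.2465]))]
paddle_top [([353.0, 195.0], 0.97, array([0.4871, 0.1032]))]
jar [([399.0, 234.0], 0.86, array([0.4648, 0.2404]))]
reel [([360.0, 269.0], 0.65, array([0.6431, 0.1883])), ([406.0, 264.0], 0.48, array([0.5761, 0.2904]))]
tumbler [([457.0, 289.0], 0.95, array([0.6078, 0.4244])), ([363.0, 265.0], 0.72, array([0.6264, 0.1902]))]
mallet [([483.0, 241.0], 0.55, array([0.398 , 0.4638])), ([398.0, 237.0], 0.38, array([0.4811, 0.2416])), ([354.0, 198.0], 0.21, array([0.3463, 0.0582]))]
bowl [([163.0, 212.0], 0.64, array([ 0.6658, -0.4528]))]
file [([294.0, 251.0], 0.59, array([
[... 1099 characters left out ...]
231]))]
pen [([208.0, 282.0], 0.45, array([0.3107, 0.3275]))]
ball0_center [([253.0, 147.0], 0.5, array([0.7062, 0.1864]))]
{'t': 1.5, 'joint_positions': array([-0.9818,  0.5009, -0.427 ,  1.5504,  0.2208,  1.1383, -0.2103]), 'qvel': array([ 0.001 ,  0.0008, -0.0003,  0.0009,  0.0007,  0.0002, -0.0007]), 'joint_torque': array([ -0.0004, -56.936 ,  -5.8108, -28.1332,   0.0126,   0.0018,
         0.    ]), 'eef_pos': array([0.208 , 0.6158, 0.2313]), 'orientation': array([[-0.9474,  0.3201, -0.    ],
       [ 0.3201,  0.9474,  0.0001],
       [ 0.    ,  0.0001, -1.    ]]), 'ft_force': array([-0.1429, -0.5876,  0.5176]), 'moment': array([-0.0065, -0.0092,  0.0108]), 'width': 0.08524718675172653}
```

View pics/scene0.png

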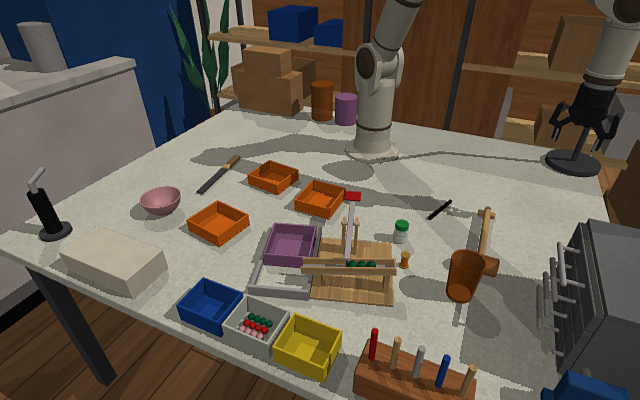

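View pics/top0.png

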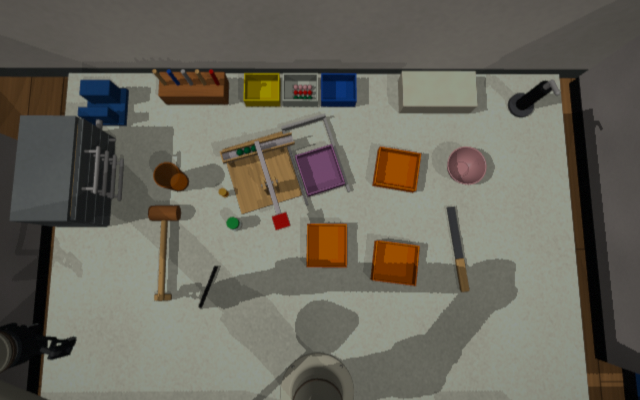

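Taken for the tray: lilac at scene (290,244) / top (320,171). The orange look-alikes are at top (327,245), (396,262) and (397,169). By the description I choose the lilac one between the rails; checking it in a close crop.

Run:
```python
from h import *
np.set_printoptions(precision=4,suppress=True)
p=viewer.grab_frame("top");f=np.array(p["frame"])
hsv=cv2.cvtColor(f,cv2.COLOR_RGB2HSV)
roi=np.zeros(f.shape[:2],np.uint8);roi[110:240,215:360]=255
def blob(lo,hi):
    m=cv2.inRange(hsv,lo,hi)&roi
    n,l,s,c=cv2.connectedComponentsWithStats(m);i=1+np.argmax(s[1:,4]);return (l==i).astype(np.uint8),c[i],s[i]
m,c,s=blob((130,40,40),(165,255,255));print("lilac",c,s)
pts=np.argwhere(m)[:,::-1]
W=np.array([atz(p,q,.04)[:2] for q in pts])
rc=cv2.minAreaRect((W*1000).astype(np.float32));print(rc, cv2.boxPoints(rc))
m,c,s=blob((0,170,90),(4,255,255));print("red",c,s,atz(p,c,.111))
pts=np.argwhere(m)[:,::-1];W=np.array([atz(p,q,.111)[:2] for q in pts]);print(cv2.minAreaRect((W*1000).astype(np.float32)))
c=cv2.resize(f[105:245,210:365],None,fx=5,fy=4.28,interpolation=cv2.INTER_CUBIC)
c=cv2.resize(f[105:245,210:365],(775,700)[:2] if 0 else (664,600),interpolation=cv2.INTER_CUBIC);save("crop1.png",c)
```

```text
lilac [319.4088 169.7825] [ 295  144   50   53 1710]
((647.5635375976562, -9.799636840820312), (133.24588012695312, 121.29032135009766), 17.9279727935791) [[565.5077  27.3929]
 [602.8434 -88.0081]
 [729.6194 -46.9922]
 [692.2837  68.4088]]
red [280.5389 220.7358] [273 213  17  17 193] [0.4849 0.1011 0.111 ]
((484.927001953125, 101.26107788085938), (37.5582160949707, 40.38991928100586), 17.008115768432617)
```

View pics/crop1.png

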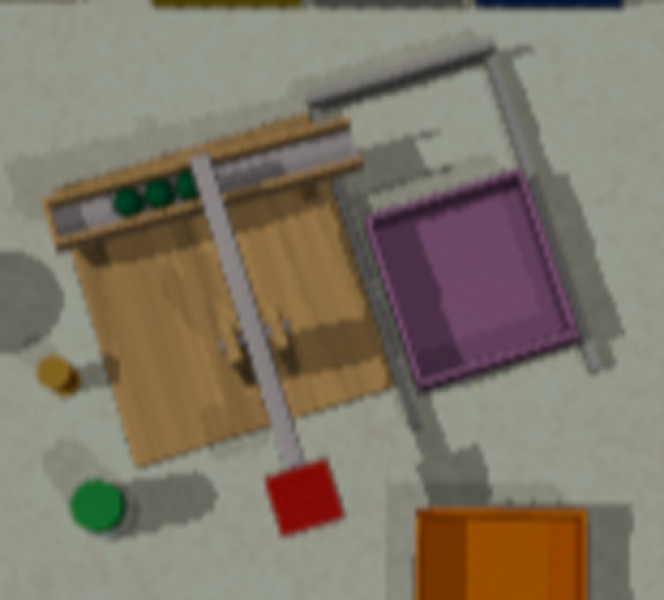

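The crop shows the lilac tray between the rails (crop (475,280)), with the orange look-alike just before the lane at (500,550). The red paddle is at (305,497), the green balls at (130–185,195), the jar at (97,505) and the reel at (57,375). Yaw is about 17.5°. The tray's x is about 6 mm in the dispenser frame, so it needs about 96 mm of push. Travelling high with the gripper shut.

```bash
python3 -m crank '[[-1,-0.93,0,0,0,0],[-1,-0.93,0,0,0,0],[-1,-0.93,0,0,0,0],[-1,-0.93,0,0,0,0],[-1,-0.93,0,0,0,0]]' 255 40 >/dev/null
python3 -m crank '[[-1,-0.93,0,0,0,0],[-1,-0.93,0,0,0,0],[-1,-0.93,0,0,0,0],[-1,-0.93,0,0,0,0],[-1,-0.93,0,0,0,0]]'
python3 -m crank '[[-1,-0.93,0,0,0,0],[-1,-0.93,0,0,0,0],[-1,-0.93,0,0,0,0],[-1,-0.93,0,0,0,0],[-1,-0.93,0,0,0,0]]' >/dev/null
python3 -m crank '[[-1,-0.93,0,0,0,0],[-1,-0.93,0,0,0,0],[-1,-0.93,0,0,0,0],[-1,-0.93,0,0,0,0],[-1,-0.93,0,0,0,0]]' >/dev/null
python3 -m crank '[[0,0,0,0,0,-1],[0,0,0,0,0,-1],[0,0,0,0,0,-1],[0,0,0,0,0,-1],[0,0,0,0,0,-1]]' >/dev/null
python3 -m crank '[[0,0,0,0,0,-1],[0,0,0,0,0,0],[0,0,0,0,0,0],[0,0,0,0,0,0]]'
```

```text
t: 2.38
eef_pos: [0.3711, 0.3141, 0.2316]
orientation: [[-0.947, 0.32, 0.001], [0.32, 0.947, 0.0], [-0.0, 0.001, -1.0]]
ft_force: [1.5, 0.8, -0.1]
width: 0.0002
t: 3.97
eef_pos: [0.5329, 0.0152, 0.2313]
orientation: [[-0.955, -0.295, 0.0], [-0.295, 0.955, 0.0], [-0.0, 0.0, -1.0]]
ft_force: [-0.6, -0.6, 0.2]
width: -0.0003
```

```bash
python3 -m crank '[[-0.15,-0.78,0,0,0,0],[-0.15,-0.78,0,0,0,0],[-0.15,-0.78,0,0,0,0],[0,0,0.8,0,0,0],[0,0,0.8,0,0,0]]' >/dev/null
python3 -m crank '[[0,0,0.8,0,0,0],[0,0,0.8,0,0,0],[0,0,0.8,0,0,0],[0,0,0.8,0,0,0],[0,0,0.8,0,0,0]]' >/dev/null
python3 -m crank '[[0,0,0.4,0,0,0],[0,0,0,0,0,0],[0,0,0,0,0,0]]'
python3 - <<'E'
from h import *
for n in("scene","top"):
    p=viewer.grab_frame(n);f=np.array(p["frame"])
    a=f[180:300,230:420] if n=="scene" else f[105:245,210:365]
    a=cv2.resize(a,(400,300) ,interpolation=cv2.INTER_CUBIC); 
    o=a if n=="scene" else np.hstack([o,a])
save("c2.png",o)
E
```

```text
t: 5.05
eef_pos: [0.5609, -0.0371, 0.0812]
orientation: [[-0.955, -0.297, -0.001], [-0.297, 0.955, 0.0], [0.001, 0.0, -1.0]]
ft_force: [-0.7, -0.3, 1.0]
width: 0.0003
```

View pics/c2.png

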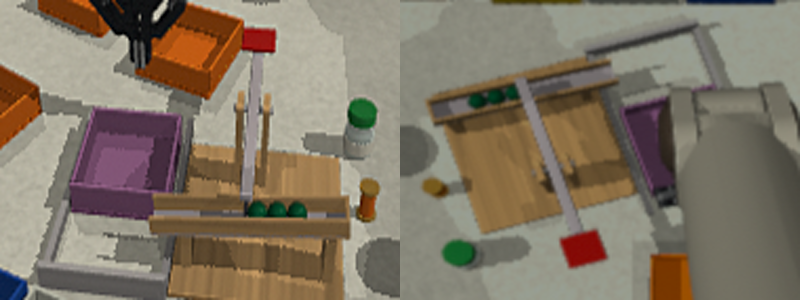

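The fingertips (left crop, (140,60)) are in front of the lilac tray's near wall and clear of the orange tray. Descending and pushing.

```bash
python3 -m crank '[[0,0,0.8,0,0,0],[0,0,0.8,0,0,0],[0,0,0.9,0,0,0],[0,0,0,0,0,0],[0,0,0,0,0,0]]'
python3 -m crank '[[-0.3,0,0,0,0,0],[-0.3,0,0,0,0,0],[-0.3,0,0,0,0,0],[-0.3,0,0,0,0,0],[-0.3,0,0,0,0,0]]'
python3 -m crank '[[-0.3,0,0,0,0,0],[-0.3,0,0,0,0,0],[-0.3,0,0,0,0,0],[-0.3,0,0,0,0,0],[-0.3,0,0,0,0,0]]'
python3 -m crank '[[-0.2,0,0,0,0,0],[-0.2,0,0,0,0,0],[-0.2,0,0,0,0,0],[-0.2,0,0,0,0,0],[0,0,0,0,0,0]]'
```

```text
t: 5.57
eef_pos: [0.5608, -0.0372, 0.0191]
orientation: [[-0.955, -0.298, -0.001], [-0.298, 0.955, 0.0], [0.001, 0.0, -1.0]]
ft_force: [-0.1, 0.2, 0.3]
width: -0.0001
t: 5.98
eef_pos: [0.5981, -0.0258, 0.0196]
orientation: [[-0.955, -0.298, 0.001], [-0.298, 0.955, -0.0], [-0.001, -0.0, -1.0]]
ft_force: [-0.9, -0.3, 0.9]
width: 0.0002
t: 6.4
eef_pos: [0.6333, -0.0147, 0.0186]
orientation: [[-0.955, -0.298, -0.0], [-0.298, 0.955, 0.0], [0.0, 0.0, -1.0]]
ft_force: [-0.7, 0.1, 1.2]
width: 0.0002
t: 6.82
eef_pos: [0.6531, -0.0083, 0.0189]
orientation: [[-0.954, -0.298, 0.002], [-0.298, 0.954, 0.001], [-0.002, 0.0, -1.0]]
ft_force: [-0.1, 0.2, 1.0]
width: 0.0001
```

```bash
python3 -m crank '[[-0.15,0,0,0,0,0],[-0.15,0,0,0,0,0],[-0.15,0,0,0,0,0],[0,0,0,0,0,0]]'
python3 -m crank '[[-0.1,0,0,0,0,0],[-0.1,0,0,0,0,0],[0,0,0,0,0,0]]'
```

```text
t: 7.15
eef_pos: [0.6635, -0.0051, 0.0189]
orientation: [[-0.955, -0.298, 0.001], [-0.298, 0.955, 0.0], [-0.001, 0.0, -1.0]]
ft_force: [0.0, 0.2, -0.4]
width: 0.0
t: 7.4
eef_pos: [0.6678, -0.0039, 0.0189]
orientation: [[-0.955, -0.298, 0.001], [-0.298, 0.955, 0.0], [-0.001, -0.0, -1.0]]
ft_force: [0.1, 0.2, 0.8]
width: -0.0001
```

```bash
python3 -m crank '[[-0.1,0,0,0,0,0],[-0.1,0,0,0,0,0],[0,0,0,0,0,0]]'
python3 -m crank '[[-0.06,0,0,0,0,0],[-0.06,0,0,0,0,0],[0,0,0,0,0,0]]'
python3 - <<'E'
from h import *
for n in("scene","top"):
    p=viewer.grab_frame(n);f=np.array(p["frame"])
    a=f[180:300,230:420] if n=="scene" else f[105:245,210:365]
    a=cv2.resize(a,(400,300) ,interpolation=cv2.INTER_CUBIC); 
    o=a if n=="scene" else np.hstack([o,a])
save("c3.png",o)
E
```

```text
t: 7.65
eef_pos: [0.6689, -0.0039, 0.0184]
orientation: [[-0.955, -0.297, -0.007], [-0.297, 0.955, -0.002], [0.007, 0.0, -1.0]]
ft_force: [-8.3, -1.4, 7.0]
width: -0.0005
t: 7.9
eef_pos: [0.6691, -0.0042, 0.018]
orientation: [[-0.955, -0.297, -0.012], [-0.297, 0.955, -0.003], [0.012, 0.001, -1.0]]
ft_force: [-15.7, -3.7, 12.2]
width: -0.0
```

View pics/c3.png

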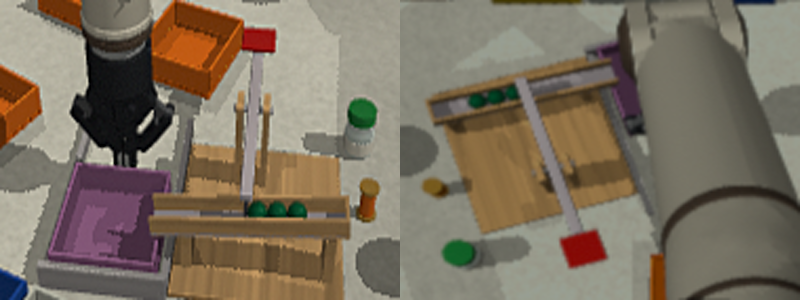

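The left crop shows the lilac tray (110,215) against the stop (100,275) with the chute mouth over it, and the force has risen to 16 N. So it is home and the rocker is untouched. Backing off and lifting.

```bash
python3 -m crank '[[0.2,0,0,0,0,0],[0.3,0,0,0,0,0],[0.5,0,0,0,0,0],[0.5,0,0,0,0,0],[0.5,0,0,0,0,0]]'
python3 -m crank '[[0,0,-1,0,0,0],[0,0,-1,0,0,0],[0,0,-1,0,0,0],[0,0,-1,0,0,0],[0,0,-1,0,0,0]]' >/dev/null
python3 -m crank '[[0,0,-1,0,0,0],[0,0,-1,0,0,0],[0,0,0,0,0,0],[0,0,0,0,0,0]]'
python3 -m crank '[[0.7,1,0,0,0,0],[0.7,1,0,0,0,0],[0.7,1,0,0,0,0],[0.7,1,0,0,0,0],[0.7,1,0,0,0,0]]'
python3 -m crank '[[0.7,1,0,0,0,0],[0,0,0,0,0,0],[0,0,0,0,0,0]]'
python3 - <<'E'
from h import *
p=viewer.grab_frame("top");f=np.array(p["frame"])
hsv=cv2.cvtColor(f,cv2.COLOR_RGB2HSV);m=cv2.inRange(hsv,(130,40,40),(165,255,255));m[:110]=0;m[240:]=0
W=np.array([atz(p,q,.04)[:2] for q in np.argwhere(m)[:,::-1]])*1000
print(cv2.minAreaRect(W.astype(np.float32)))
a=cv2.resize(f[105:245,210:365],(400,300),interpolation=cv2.INTER_CUBIC)
g=np.array(viewer.grab_frame("scene")["frame"])
save("c4.png",np.hstack([cv2.resize(g[150:300,210:410],(400,300),interpolation=cv2.INTER_CUBIC),a]))
E
```

```text
t: 8.42
eef_pos: [0.6272, -0.0164, 0.019]
orientation: [[-0.954, -0.298, 0.002], [-0.298, 0.954, 0.0], [-0.002, -0.0, -1.0]]
ft_force: [-0.7, 0.5, 1.1]
width: -0.0002
t: 9.17
eef_pos: [0.6289, -0.0164, 0.1961]
orientation: [[-0.955, -0.298, 0.005], [-0.298, 0.955, 0.0], [-0.005, -0.001, -1.0]]
ft_force: [1.0, -0.3, -0.4]
width: -0.0002
t: 9.58
eef_pos: [0.5043, 0.0773, 0.1924]
orientation: [[-0.955, -0.298, -0.002], [-0.298, 0.955, -0.0], [0.002, 0.0, -1.0]]
ft_force: [0.3, 0.1, 0.7]
width: -0.0
t: 9.83
eef_pos: [0.4804, 0.0965, 0.193]
orientation: [[-0.954, -0.301, -0.001], [-0.301, 0.954, -0.0], [0.001, 0.0, -1.0]]
ft_force: [0.6, -0.7, -0.0]
width: 0.0001
((736.4344482421875, 17.857376098632812), (137.0046844482422, 121.72795867919922), 17.53227424621582)
```

View pics/c4.png

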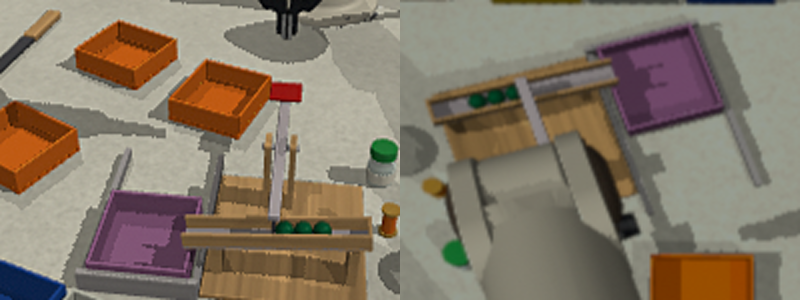

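Top crop: the tray (660,80) is home, the paddle is at rest at left crop (285,92), and the fingertips are above and behind it. Correcting by about 6 mm, then pressing.

```bash
python3 -m crank '[[-0.23,0.12,0,0,0,0],[0,0,0.9,0,0,0],[0,0,0.9,0,0,0],[0,0,0.9,0,0,0],[0,0,0,0,0,0]]'
python3 -m crank '[[0,0,0.4,0,0,0],[0,0,0.4,0,0,0],[0,0,0.4,0,0,0],[0,0,0,0,0,0]]'
python3 - <<'E'
from h import *
g=np.array(viewer.grab_frame("scene")["frame"])
save("c5.png",cv2.resize(g[160:310,230:430],(600,450),interpolation=cv2.INTER_CUBIC))
E
```

```text
t: 10.35
eef_pos: [0.4848, 0.0986, 0.1222]
orientation: [[-0.955, -0.296, -0.007], [-0.296, 0.955, -0.001], [0.007, 0.001, -1.0]]
ft_force: [-0.6, -0.9, 0.4]
width: 0.0004
t: 10.68
eef_pos: [0.4874, 0.0997, 0.0955]
orientation: [[-0.955, -0.298, 0.001], [-0.298, 0.955, 0.0], [-0.001, -0.0, -1.0]]
ft_force: [0.5, -0.7, 3.7]
width: -0.0007
```

View pics/c5.png

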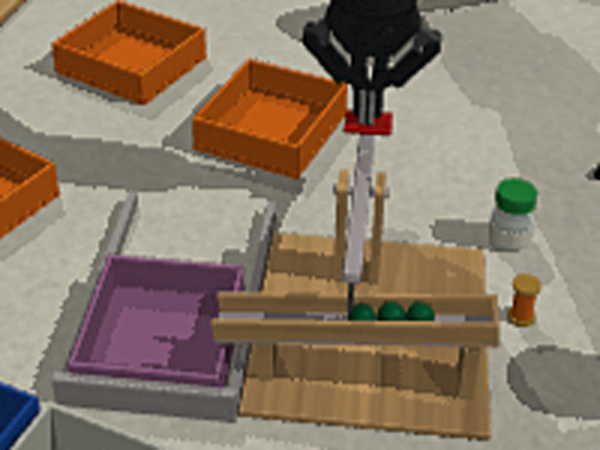

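The fingers press the middle of the red paddle at (368,122) with 3.7 N, and the gate is still low before the balls at (360–425,315). Pressing fully and holding for about 3 s.

```bash
python3 -m crank '[[0,0,0.3,0,0,0],[0,0,0.3,0,0,0],[0,0,0.1,0,0,0],[0,0,0.08,0,0,0],[0,0,0,0,0,0]]'
for i in 1 2 3 4 5 6 7; do python3 -m crank '[[0,0,0,0,0,0],[0,0,0,0,0,0],[0,0,0,0,0,0],[0,0,0,0,0,0],[0,0,0,0,0,0]]'|tail -2|head -1; done
python3 - <<'E'
from h import *
print(r.state()["t"],r.state()["eef_pos"])
p=viewer.grab_frame("scene");g=np.array(p["frame"])
save("c6.png",cv2.resize(g[160:310,230:430],(600,450),interpolation=cv2.INTER_CUBIC))
E
```

```text
t: 11.15
eef_pos: [0.489, 0.1004, 0.078]
orientation: [[-0.955, -0.298, 0.004], [-0.298, 0.955, 0.001], [-0.004, -0.0, -1.0]]
ft_force: [2.5, -0.8, 6.8]
width: -0.0002
ft_force: [0.9, -1.0, 5.6]
ft_force: [0.9, -0.8, 5.7]
ft_force: [1.8, -0.8, 5.2]
ft_force: [1.3, -0.6, 5.3]
ft_force: [2.3, -1.0, 5.7]
ft_force: [1.5, 0.3, 6.3]
ft_force: [1.7, -0.0, 6.0]
14.0667 [0.48895135 0.10030177 0.07838613]
```

View pics/c6.png

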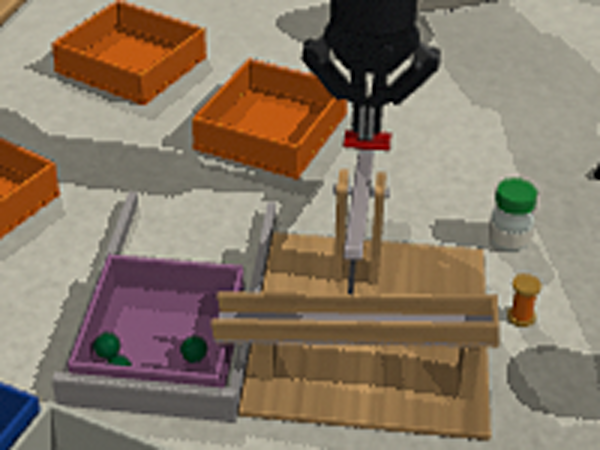

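Two balls show in the tray at (107,345) and (193,348), perhaps a third behind the far wall at (120,360). The chute looks empty. I keep holding and check before releasing.

```bash
python3 -m crank '[[0,0,0,0,0,0],[0,0,0,0,0,0],[0,0,0,0,0,0],[0,0,0,0,0,0],[0,0,0,0,0,0]]'|tail -2|head -1
python3 - <<'E'
from h import *
p=viewer.grab_frame("scene");g=np.array(p["frame"])
q=viewer.grab_frame("top");f=np.array(q["frame"])
save("c7.png",np.hstack([cv2.resize(g[235:295,245:325],(400,300),interpolation=cv2.INTER_CUBIC),cv2.resize(f[105:180,210:350],(400,300),interpolation=cv2.INTER_CUBIC)]))
for k in range(3): print([(np.round(d["uv"]).tolist(),round(d["confidence"],2)) for d in spotter.spot_point(q,f"ball{k}_center")[:4]])
E
```

```text
ft_force: [1.3, 0.9, 6.0]
[([321.0, 133.0], 0.56)]
[([302.0, 140.0], 0.51)]
[([316.0, 126.0], 0.46)]
```

View pics/c7.png

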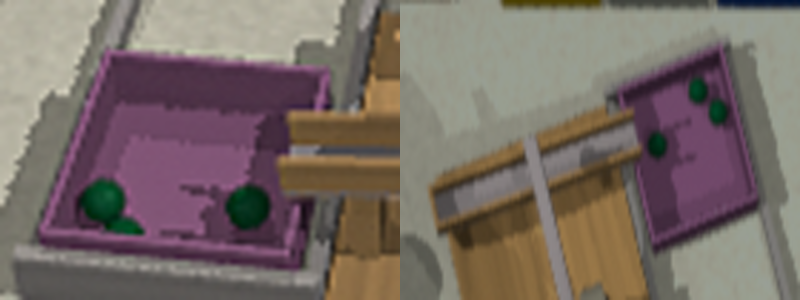

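All three balls are in the tray (right crop (657,145), (698,90), (718,112)) and the chute is empty. Releasing gently and clearing upward.

```bash
python3 -m crank '[[0,0,-0.3,0,0,0],[0,0,-0.3,0,0,0],[0,0,-0.3,0,0,0],[0,0,-0.4,0,0,0],[0,0,-0.5,0,0,0]]' >/dev/null
python3 -m crank '[[0,0,-1,0,0,0],[0,0,-1,0,0,0],[0,0,-1,0,0,0],[0,0,0,0,0,0],[0,0,0,0,0,0]]'
python3 -m crank '[[0,0,0,0,0,0],[0,0,0,0,0,0],[0,0,0,0,0,0],[0,0,0,0,0,0],[0,0,0,0,0,0]]'|tail -2|head -1
python3 - <<'E'
from h import *
p=viewer.grab_frame("scene");g=np.array(p["frame"])
q=viewer.grab_frame("top");f=np.array(q["frame"])
save("c8.png",np.hstack([cv2.resize(g[160:310,230:430],(400,300),interpolation=cv2.INTER_CUBIC),cv2.resize(f[105:245,210:365],(400,300),interpolation=cv2.INTER_CUBIC)]))
hsv=cv2.cvtColor(f,cv2.COLOR_RGB2HSV);m=cv2.inRange(hsv,(130,40,40),(165,255,255));m[:110]=0;m[240:]=0
W=np.array([atz(q,x,.04)[:2] for x in np.argwhere(m)[:,::-1]])*1000
print(cv2.minAreaRect(W.astype(np.float32)))
E
```

```text
t: 15.62
eef_pos: [0.4875, 0.1003, 0.1986]
orientation: [[-0.955, -0.298, 0.003], [-0.298, 0.955, 0.001], [-0.003, -0.0, -1.0]]
ft_force: [0.5, -0.4, -1.2]
width: 0.0001
ft_force: [-0.3, 0.6, -0.5]
((736.2191162109375, 17.789344787597656), (137.45635986328125, 121.72795867919922), 17.532276153564453)
```

View pics/c8.png

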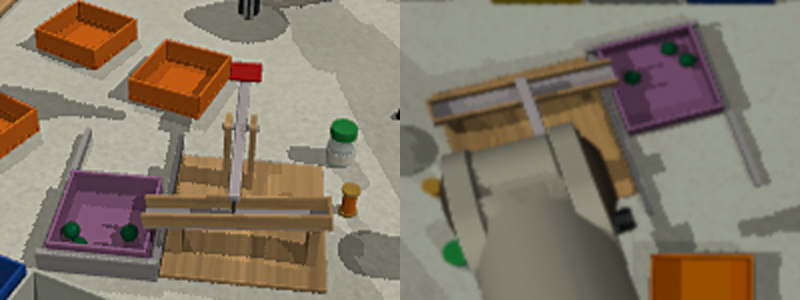

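The paddle is back up at left crop (245,72) and the gate is down. The three balls lie still in the tray (right crop (632,77), (669,47), (687,60)), the tray is unmoved and nothing touches the arm.

```bash
python3 -c "
from h import *
print(order.finish_job())"
```

```text
the job is handed in; nothing more can be done
None
```

I pushed the lilac tray home, opened the gate until all three green balls had rolled into the tray, let the gate close and handed the job in. No verdict was reported.

- **Tray:** I pushed it about 95 mm until it stalled against the stop at about 16 N. The last picture shows it against the stop. The colour fit puts its x at about 99–100 mm, against 103 mm nominal; that agrees to within the fit's error and is above the 95 mm limit. It did not move between the fit taken before the press and the one taken after.
- **Paddle and balls:** I pressed the paddle with the shut fingertips down to TCP z of about 78 mm (about 6 N) and held it for over 3 s. Both cameras showed three balls in the tray and an empty chute before I let go.
- **Final state:** The paddle is back at rest with the gate down, and the balls are in the same places in two pictures over a second apart. The TCP is about 9 cm above the paddle with no contact force beyond noise. The jar, the reel and the orange look-alikes in view stood where they were. I did not re-measure the other bystanders, which the arm never came near at bench height.

No check failed. It took about 16 s of the 48 s allowed.

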